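# Fold the kitchen tools shut and put them in the utensil case

## Task

Put the lemon squeezer and the nutcracker away in the turquoise utensil case: fold each one fully closed, then lay the squeezer flat in the long compartment and the nutcracker flat in the shorter compartment beside it, the same way up as they lie now. Set them down gently instead of dropping or flinging them, let go, and leave the jars, cups, spatula and the little brass tin where they are.

Things in the scene. Friction and masses are not known exactly. Their poses are not given: they have to be found in the camera images.
- case: Shallow open turquoise plastic utensil case, fixed: 233 (its x) x 182 (y) x 34 mm high; floor and walls 4 mm. Origin: centre of its underside, z up; yaw within 0.2 rad of the world's. A full-height divider along x (y = -7 to -3 mm) separates the long compartment (+y side) from the -y side, split at x = 52 to 57 mm into the short compartment (-x end) and a small one that holds a brass tin.
- case_long (a point): Centre of the floor of the long compartment (225 x 90 mm inside, 30 mm deep), 4 mm above the counter; axes as the case.
- case_short (a point): Centre of the floor of the short compartment (165 x 80 mm inside, 30 mm deep), 4 mm above the counter; axes as the case.
- squeezer: Lime-green lemon squeezer, loose, 0.25 kg, lying flat, lever raised. Origin on its underside below the handle's neck; x from hinge to handle's end, z up. Hinge axis (along y) at x = -85, z = 30 mm. Bowl 60 mm across, centred at x = -45. Handle x = -17 to 105 mm, 22 mm wide; closed, both handles stack to z = 30 mm and are gripped together. Spans x = -95 to 105, up to z = 36; balances at x = -10.
- squeezer_lever (a joint): Angle of the squeezer's upper lever, rad: 0 fully closed, 1.57 upright over the hinge; starts at 0.9 to 1.4, leaning towards the handle's end; stops at 0 and 1.6. Stays where left (friction 0.10 N m). Pushing its back (side away from the lower handle) over and down closes it. The back of its handle is a flat 22 mm wide, 68 to 190 mm from the hinge axis, in a plane through that axis.
- lever_end (a point): The free end of the squeezer's lever, on the back (when closed, top) face: 190 mm from the hinge axis.
- nutcracker: Steel nutcracker with red grips, loose, 0.22 kg, 22 mm high, lying flat, legs spread in a V. Origin: on the underside at the vertical pivot (24 mm round boss), z up. Its fixed leg runs along +x to 130 mm, y = -15 to -2 mm; the other is its mirror image, turned about the pivot towards +y by the joint's angle. Closed: 30 mm wide, x = -12 to 130 mm; balances 43 mm from the pivot.
- nutcracker_leg (a joint): Angle q between the nutcracker's legs, rad: 0 fully closed (parallel); starts at 0.5 to 0.75; stops at 0 and 1.2. No spring: stays where left (friction 0.03 N m), closes when the legs are squeezed together. At distance d from the pivot along the middle of the V the outside width is 2 (d tan(q/2) + 15 mm / cos(q/2)).
- fixed_leg_end (a point): Tip of the fixed leg, on its top face, 130 mm from the pivot.
- swinging_leg_end (a point): Tip of the swinging leg, on its top face, 130 mm from the pivot.
- rice_jar: Glass jar with a black lid and paper label, 76 mm across, 140 mm high; origin: centre of underside. Leave alone.
- pepper_jar: Dark jar with a black lid, 60 mm across, 100 mm high; origin: centre of underside. Leave alone.
- tumbler: Steel tumbler, 72 mm across, 100 mm high; origin: centre of underside. Leave alone.
- mug: Teal mug, 76 mm across, 90 mm high; origin: centre of underside. Leave alone.
- spatula: Wooden-handled spatula lying on the counter beside the dish rack; origin: on its underside. Leave alone.
- tin: Brass tin, 38 mm across, 28 mm high, in the case's small end compartment; origin: centre of underside. Leave alone.
There are look-alikes about, which are no part of the job. There is more than one size of the nutcracker; the one meant has the size given above.

How it is judged:
By the outcome, as a careful person would: the job done as asked, in the order asked, and still so for the second after the job is handed in, with the robot touching nothing.
It also fails if it takes over 56 s, if anything falls off the work surface, if the arm or the gripper's body presses on something with over 40 N, if the wrist force passes 120 N, or if a joint passes its speed limit or range.

## Robot

A 7-joint arm with a two-finger parallel gripper is mounted at the origin on the work surface. World frame = base frame: x ahead of the robot, y to its left, z up, the work surface at z = 0. Lengths are in m, angles in degrees, forces in N, time in s.
With the tool pointing down it reaches from about 0.425 to 0.875 m from the base axis. Payload 4.7 kg.
Tool frame: the origin (TCP) lies between the finger pads; the fingertips stand 11 mm ahead of it and the grasp point (between the pads) lies 8 mm behind it (env.tcp_to_tips is the distance from the TCP to the fingertips, in m); z points along the fingers, y is the line along which they close (so a half turn about z gives the same grasp; the last joint's range is limited). The gripper opens to 87 mm and grips with 3 to 60 N. Pads are 19 mm wide; open, the fingers measure 117 mm over their backs; the gripper's body (75 mm by 190 mm) begins 51 mm behind the grasp point.
Start: joints at [-65.483, 18.392, -4.016, 83.108, 1.295, 78.541, -3.26], TCP at [0.261, 0.595, 0.234] pointing down, gripper open.
Joint ranges: [-163.93, 163.93], [-17.29, 119.83], [-79.2, 71.16], [3.27, 140.29], [-89.18, 269.18], [5.43, 117.66], [-154.24, 154.24]. Speed limits (degrees/s): [147.25, 147.25, 180, 180, 180, 180, 180].

## Interface

Orientations are given as [roll, pitch, yaw] about the fixed x, y, z axes, in that order (R = Rz(yaw) Ry(pitch) Rx(roll)).
In Python, from cell import env, viewer gives the robot as it stands.
- The arm moves only by the tool step_arm, never from a script. Its arguments are lists of equal length, an entry for each row: "delta_pos": the shift along the tool's x, y, z in units of 0.2 m (1.0 is 0.2 m), a list of three; "rot": the turn, a rotation vector about the tool's x, y, z in units of 1.5 rad (1.0 is 1.5 rad), a list of three; "gripper": the gripper command: -1 is shut, 1 is fully open, values between are in proportion. A call has 1 to 20 rows; each row is the pose to reach, as a shift and turn from the pose commanded when the call began, along the tool's axes at that moment; what a row does not reach only later rows make up. A row lasts 1/8 s, in which the tool goes at most 62.5 mm and 10.7 degrees, less where a joint would pass 70% of its speed; a pose out of reach is approached as far as the arm can. A call with a number of a shift or a turn outside -1 to 1 is refused whole. A call with a gripper value outside its range is refused whole. The fingers move at their own pace and stop on an object; "squeeze" is the grip in N (left out, the last holds). Time passes only in rows, so rows that repeat a pose let the fingers close. It gives the time, the measured TCP pose, the force, the opening and the grip force at its end, in the units of the state.
- env.get_obs(): the state, without advancing time (a new reading comes with each control period).
- viewer.read_camera(name): name is "scene" or "top"; returns a dict with "img" (420x560x3 uint8, red, green, blue), "fx", "fy", "cx", "cy" (pixels), "pose" (4x4, takes a point from camera to world coordinates). Camera axes: x right, y down, z forward; pixel columns grow to the right and rows downward; lengths in m; the calibration is good to about 2 mm. A picture is of the moment at which its call begins. There is no depth.
- env.sign_off(): hands the job in; it is judged then, once.
The state is a dict: "time_s": time; "qpos": joint angles; "joint_velocities": joint speeds; "effort": joint torques, N m; "tool_pos": TCP position; "tool_rot": TCP orientation; "force": force on the tool from outside, world axes, zero at the start; "wrist_torque": the same for the moment, N m; "grip_width": finger opening in m; "grasp_force": force on a finger pad.
Only numpy, scipy, OpenCV 4.12 (cv2) and the standard library are available. Lean on these libraries where they do the work, as an engineer would, in place of code of your own. Each camera call takes 0.05 s, during which the arm holds its last target. There are 200 camera calls.

## Working session

There is one attempt and no reset: what is moved stays moved. The work goes in short steps, Python scripts to look and compute and a tool call to move; the robot and the scene stay as the last step left them, time stands still between calls to the robot, and variables do not carry over. Pictures are saved under pics/ and viewed, at most 10 in all, crops included, and the job is handed in when it is done.

Besides the shell and the picture viewer there is one more tool, called after "Emit:" as name(argument=value, ...) on one line, values as JSON. step_arm: Moves the arm, as the interface text tells. Shifts and turns lie within -1 to 1; 1 stands for 0.2 m of shift or 1.5 rad of turn. Its arguments: {"type":"object","properties":{"delta_pos":{"type":"array"},"rot":{"type":"array"},"gripper":{"type":"array"},"squeeze":{"type":"number"}},"required":["delta_pos","rot","gripper"]}

```bash
mkdir -p pics; ls
python3 - <<'E'
from cell import env, viewer
import cv2,numpy as np
for n in("scene","top"):
    c=viewer.read_camera(n); cv2.imwrite(f"pics/{n}0.png",c["img"][:,:,::-1]); print(n,c["fx"],c["fy"],c["cx"],c["cy"],np.round(c["pose"],4).tolist())
    np.savez(f"{n}.npz",**c)
print(env.get_obs())
E
```

```text
pics
scene 415.61228855698954 415.61228855698954 280.10419495012104 204.00174579077196 [[-0.058, 0.7674, -0.6385, 1.2565], [0.9983, 0.0434, -0.0385, 0.1174], [-0.0019, -0.6397, -0.7686, 1.0035], [0.0, 0.0, 0.0, 1.0]]
top 453.79779435185765 453.79779435185765 288.3923137796448 217.71533138404203 [[0.0268, -0.9905, 0.1349, 0.3721], [-0.9996, -0.0254, 0.012, 0.0689], [-0.0085, -0.1352, -0.9908, 1.1009], [0.0, 0.0, 0.0, 1.0]]
{'time_s': 0.1, 'qpos': array([-65.48456346,  18.43568389,  -4.0134914 ,  83.16778912,
         1.29546527,  78.54117401,  -3.2586017 ]), 'joint_velocities': array([ 0.04797473, -0.06597284, -0.02463923, -0.12134909,  0.03799139,
        0.10349605, -0.07238179]), 'effort': array([ 1.87706896e-04, -4.92572808e+01, -4.05569477e-01, -3.13401675e+01,
       -6.42823800e-02,  3.94723972e-02,  5.46696845e-05]), 'tool_pos': array([0.26122016, 0.59467972, 0.2325618 ]), 'tool_rot': array([-1.79900602e+02,  6.55854472e-03,  1.56293716e+02]), 'force': array([0.09555458, 0.28537358, 0.19649029]), 'wrist_torque': array([ 0.04561516, -0.03535156, -0.00408491]), 'grasp_force': 0.0, 'grip_width': 0.08728152178900293}
```

View pics/scene0.png

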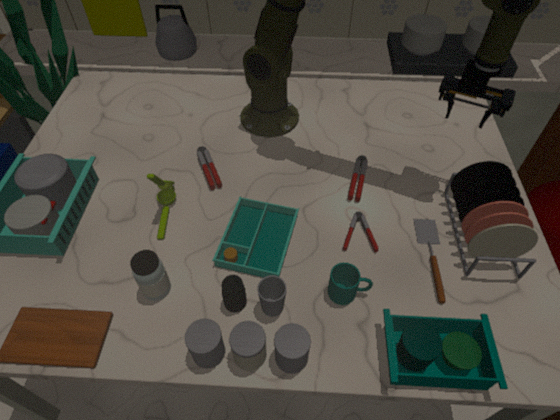

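View pics/top0.png

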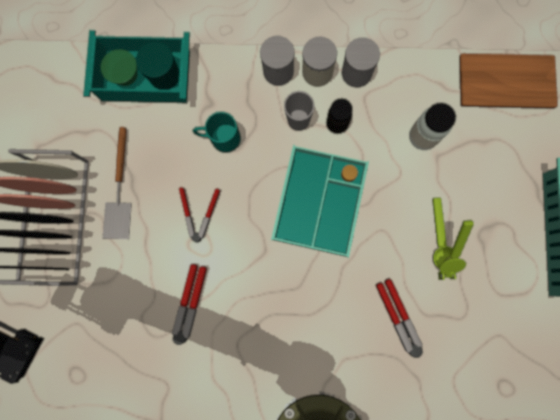

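Candidates (top view). Nutcrackers: V at (199,215), about 50 px long, versus two larger ones at (190,300) and (400,315), about 75 px, which are look-alikes. 50 px is about 130 mm, so I choose the V. The squeezer is at (450,240), the only lime-green tool. The case is the partitioned one at (320,200), not the teal baskets at (137,65) and (553,230). I'll check with a crop and measure.

```bash
cat > h.py <<'E'
import numpy as np,cv2
def load(n): return dict(np.load(f"{n}.npz"))
def grab(n):
    from cell import viewer
    c=viewer.read_camera(n); np.savez(f"{n}.npz",**c); return c
def ray(c,p):
    d=c["pose"][:3,:3]@np.array([(p[0]-c["cx"])/c["fx"],(p[1]-c["cy"])/c["fy"],1]); return c["pose"][:3,3],d/np.linalg.norm(d)
def onz(c,p,z):
    o,d=ray(c,p); return (o+d*(z-o[2])/d[2])
def tri(c1,p1,c2,p2):
    o1,d1=ray(c1,p1);o2,d2=ray(c2,p2)
    s=np.linalg.lstsq(np.c_[d1,-d2],o2-o1,rcond=None)[0]
    a,b=o1+s[0]*d1,o2+s[1]*d2; return (a+b)/2,np.linalg.norm(a-b)
def proj(c,P):
    q=c["pose"][:3,:3].T@(np.array(P)-c["pose"][:3,3]); return np.array([c["fx"]*q[0]/q[2]+c["cx"],c["fy"]*q[1]/q[2]+c["cy"]])
def mask(c,lo,hi):
    return cv2.inRange(cv2.cvtColor(c["img"],cv2.COLOR_RGB2HSV),np.array(lo),np.array(hi))
E
python3 - <<'E'
from h import *
T,S=load("top"),load("scene")
def crop(c,x,y,w,h,W=400,H=300): return cv2.resize(c["img"][y:y+h,x:x+w],(W,H),interpolation=cv2.INTER_CUBIC)
m=np.vstack([np.hstack([crop(T,390,190,120,90),crop(T,150,175,100,75)]),np.hstack([crop(S,110,165,107,80),crop(S,320,200,80,60)])])
cv2.imwrite("pics/crop.png",cv2.convertScaleAbs(m[:,:,::-1],alpha=1.4))
print("V",[onz(T,p,.022).round(3) for p in((197,238),(183,190),(217,192))])
print("sq",[onz(T,p,.015).round(3) for p in((437,200),(450,265))])
# case: teal mask, biggest blob containing centre
for c,n,seed in((T,"top",(320,200)),(S,"scene",(255,235))):
    M=mask(c,(75,80,40),(100,255,255)); k,l,st,ce=cv2.connectedComponentsWithStats(cv2.morphologyEx(M,cv2.MORPH_CLOSE,np.ones((5,5))))
    i=l[seed[1]-10:seed[1]+10,seed[0]-10:seed[0]+10].max(); ct=max(cv2.findContours((l==i).astype(np.uint8),0,1)[0],key=cv2.contourArea)
    q=cv2.approxPolyDP(cv2.convexHull(ct),8,True)[:,0]; print(n,q.tolist(),[onz(c,p,.034).round(3).tolist() for p in q])
E
```

```text
V [array([0.465, 0.299, 0.022]), array([0.58 , 0.339, 0.022]), array([0.577, 0.257, 0.022])]
sq [array([ 0.572, -0.276,  0.015]), array([ 0.417, -0.305,  0.015])]
top [[294, 147], [367, 163], [347, 255], [273, 238]] [[0.691, 0.073, 0.034], [0.655, -0.104, 0.034], [0.433, -0.058, 0.034], [0.468, 0.117, 0.034]]
scene [[297, 209], [278, 275], [215, 265], [240, 197]] [[0.468, 0.121, 0.034], [0.696, 0.077, 0.034], [0.675, -0.095, 0.034], [0.43, -0.056, 0.034]]
```

View pics/crop.png

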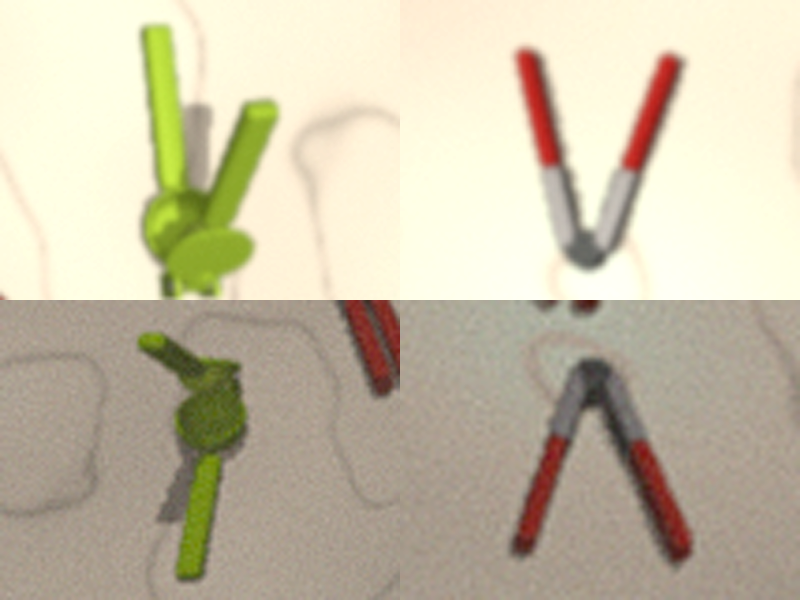

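The crop shows the squeezer's handle end at top (436,199) and its neck at (442,245). The lever end is at top (469,222) and scene (150,176). The nutcracker pivot is at top (197,237), with tips at (181,187) and (219,190). Next I'll work out the exact poses.

```bash
cat > nut.py <<'E'
from h import *
def nut(c,box,z=.022):
    x0,y0,x1,y1=box; M=mask(c,(0,90,40),(12,255,255))|mask(c,(168,90,40),(180,255,255)); B=np.zeros_like(M); B[y0:y1,x0:x1]=M[y0:y1,x0:x1]
    out=[]
    for ct in sorted(cv2.findContours(B,0,1)[0],key=cv2.contourArea)[-2:]:
        (cx,cy),wh,a=cv2.minAreaRect(ct); vx,vy=cv2.fitLine(ct,2,0,.01,.01)[:2].ravel()
        L=max(wh)/2; out.append([onz(c,(cx+s*L*vx,cy+s*L*vy),z)[:2].round(4).tolist() for s in(-1,1)])
    return out
E
python3 - <<'E'
from nut import *
T,S=load("top"),load("scene")
print("nutT",nut(T,(165,175,235,245)),"\nnutS",nut(S,(335,205,385,260)))
print("pivot",onz(T,(196.8,237),.022).round(4),onz(S,(320+195*.2,200+75*.2),.022).round(4))
a=onz(T,(436.5,199),.015);b=onz(T,(441.6,245.5),.015);print("handle top",a,b,np.degrees(np.arctan2(*(a-b)[1::-1])))
a=onz(S,(110+190*.2675,165+277*.2667),.015);b=onz(S,(110+209*.2675,165+157*.2667),.015);print("handle scene",a,b,np.degrees(np.arctan2(*(a-b)[1::-1])))
print("lever end",tri(T,(468.6,222.4),S,(150,175.7)))
E
```

```text
nutT [[[0.588, 0.3453], [0.5168, 0.3241]], [[0.5156, 0.2772], [0.5853, 0.2558]]] 
nutS [[[0.5966, 0.257], [0.5175, 0.2823]], [[0.5174, 0.3263], [0.5968, 0.3477]]]
pivot [0.4669 0.2996 0.022 ] [0.4707 0.3074 0.022 ]
handle top [ 0.57488928 -0.27532388  0.015     ] [ 0.46238997 -0.28552641  0.015     ] 5.181959438330158
handle scene [ 0.58588734 -0.26915676  0.015     ] [ 0.46662783 -0.28244782  0.015     ] 6.359174589888069
lever end (array([ 0.49637477, -0.28393209,  0.18516308]), np.float64(0.0027781143679979454))
```

```bash
cat > mv.py <<'E'
from cell import env
import numpy as np
from scipy.spatial.transform import Rotation as R
def plan(*targets):  # (x,y,z,yaw)
    o=env.get_obs(); R0=R.from_euler("xyz",o["tool_rot"],degrees=True)
    print(o["time_s"],o["tool_pos"].round(4),o["tool_rot"].round(2),"q7",o["qpos"][6].round(1))
    for x,y,z,w in targets:
        d=R0.inv().apply(np.array([x,y,z])-o["tool_pos"])/.2
        r=(R0.inv()*R.from_euler("xyz",[180,0,w],degrees=True)).as_rotvec()/1.5
        print(d.round(3).tolist(),r.round(3).tolist())
E
python3 - <<'E'
from mv import *
plan((.518,.302,.10,179.5),(.518,.302,.0145,179.5))
E
```

```text
0.1 [0.2612 0.5947 0.2326] [-1.7990e+02  1.0000e-02  1.5629e+02] q7 -3.3
[-1.764, -0.823, 0.664] [-0.001, -0.0, -0.27]
[-1.764, -0.822, 1.092] [-0.001, -0.0, -0.27]
```

Emit:
step_arm(delta_pos=[[-0.95,-0.44,0.36],[-0.95,-0.44,0.36],[-0.95,-0.44,0.36],[-0.95,-0.44,0.36]], rot=[[0,0,-0.27],[0,0,-0.27],[0,0,-0.27],[0,0,-0.27]], gripper=[[1],[1],[1],[1]])

```text
$.gripper[0]: bad value
```

Run:
```python
from mv import *
plan((.518,.302,.10,179.5),(.518,.302,.0145,179.5))
```

```text
0.1 [0.2612 0.5947 0.2326] [-1.7990e+02  1.0000e-02  1.5629e+02] q7 -3.3
[-1.764, -0.823, 0.664] [-0.001, -0.0, -0.27]
[-1.764, -0.822, 1.092] [-0.001, -0.0, -0.27]
```

Emit:
step_arm(delta_pos=[[-0.95,-0.44,0.36],[-0.95,-0.44,0.36],[-0.95,-0.44,0.36],[-0.95,-0.44,0.36]], rot=[[0,0,-0.27],[0,0,-0.27],[0,0,-0.27],[0,0,-0.27]], gripper=[1,1,1,1])

```text
time_s: 0.6
tool_pos: [0.4023, 0.434, 0.1599]
tool_rot: [-179.8, -0.0, 179.3]
force: [-0.1, 0.4, 0.5]
grip_width: 0.0873
grasp_force: 0.0
```

Run:
```python
from mv import *
plan((.518,.302,.10,179.5),(.518,.302,.0145,179.5))
```

```text
0.6 [0.4023 0.434  0.1599] [-1.7983e+02 -2.0000e-02  1.7926e+02] q7 39.3
[-0.587, -0.652, 0.301] [-0.002, -0.0, -0.003]
[-0.587, -0.65, 0.729] [-0.002, -0.0, -0.003]
```

Emit:
step_arm(delta_pos=[[-0.587,-0.65,0.3],[-0.587,-0.65,0.3],[-0.587,-0.65,0.3],[-0.587,-0.65,0.45],[-0.587,-0.65,0.6],[-0.587,-0.65,0.72],[-0.587,-0.65,0.72],[-0.587,-0.65,0.72],[-0.587,-0.65,0.72],[-0.587,-0.65,0.72],[-0.587,-0.65,0.72],[-0.587,-0.65,0.72],[-0.587,-0.65,0.72],[-0.587,-0.65,0.72]], rot=[[0,0,0],[0,0,0],[0,0,0],[0,0,0],[0,0,0],[0,0,0],[0,0,0],[0,0,0],[0,0,0],[0,0,0],[0,0,0],[0,0,0],[0,0,0],[0,0,0]], gripper=[1,1,1,1,1,1,1,0.4,0,-0.3,-0.5,-0.7,-1,-1], squeeze=8)

```text
time_s: 2.35
tool_pos: [0.5163, 0.3073, 0.0178]
tool_rot: [180.0, 0.0, 179.5]
force: [0.8, -1.2, 3.1]
grip_width: 0.0299
grasp_force: 8.0
```

Emit:
step_arm(delta_pos=[[0,0,0],[0,0,0],[0,0,0],[0,0,0],[0,0,-0.3],[0,0,-0.8],[0,0.4,-0.95],[0,0.9,-0.95],[0,0.9,-0.95],[0,0.9,-0.95]], rot=[[0,0,0],[0,0,0],[0,0,0],[0,0,0],[0,0,0],[0,0,0],[0,0,0],[0,0,0],[0,0,0],[0,0,0]], gripper=[-1,-1,0,0.3,0.3,0.3,0.3,0,0,0], squeeze=30)

```text
time_s: 3.6
tool_pos: [0.5146, 0.4932, 0.207]
tool_rot: [179.8, -0.1, 179.9]
force: [-1.1, 0.1, 0.2]
grip_width: 0.0445
grasp_force: 0.0
```

Run:
```python
from mv import *
import math
O=np.array([.4755,-.2826]);w=5.8;c,s=math.cos(math.radians(w)),math.sin(math.radians(w))
plan((O[0]-.06*c,O[1]-.06*s,.25,180+w))
```

```text
3.6 [0.5146 0.4932 0.207 ] [ 1.7983e+02 -1.2000e-01  1.7992e+02] q7 44.5
[0.489, -3.909, -0.225] [0.002, -0.001, -0.068]
```

Emit:
step_arm(delta_pos=[[0,-1,-0.22],[0,-1,-0.22],[0,-1,-0.22],[0,-1,-0.22]], rot=[[0,0,0],[0,0,0],[0,0,0],[0,0,0]], gripper=[-1,-1,-1,-1])

```text
time_s: 4.1
tool_pos: [0.5175, 0.281, 0.2526]
tool_rot: [-179.9, 0.1, 179.1]
force: [-0.7, 0.2, -0.3]
grip_width: 0.0114
grasp_force: 0.0
```

Emit:
step_arm(delta_pos=[[0,-1,0],[0,-1,0],[0,-1,0],[0,-1,0]], rot=[[0,0,0],[0,0,0],[0,0,0],[0,0,0]], gripper=[-1,-1,-1,-1])

```text
time_s: 4.6
tool_pos: [0.5141, 0.0818, 0.2513]
tool_rot: [-179.9, -0.0, 179.1]
force: [0.3, 0.4, 0.1]
grip_width: 0.0006
grasp_force: 0.0
```

Emit:
step_arm(delta_pos=[[0.25,-1,0],[0.25,-1,0],[0.25,-1,0],[0.25,-1,0]], rot=[[0,0,0],[0,0,0],[0,0,0],[0,0,0]], gripper=[-1,-1,-1,-1])

```text
time_s: 5.1
tool_pos: [0.4614, -0.1155, 0.2515]
tool_rot: [180.0, -0.0, 179.2]
force: [0.3, 1.4, 0.4]
grip_width: 0.0002
grasp_force: 0.0
```

Run:
```python
from mv import *
import math
O=np.array([.4755,-.2826]);w=5.8;c,s=math.cos(math.radians(w)),math.sin(math.radians(w))
plan((O[0]-.06*c,O[1]-.06*s,.25,180+w))
from nut import *
T=grab("top"); print(nut(T,(165,175,235,245)),nut(grab("scene"),(335,205,385,260)))
```

```text
5.1 [ 0.4614 -0.1155  0.2515] [180.    -0.   179.22] q7 98.4
[0.216, -0.869, 0.007] [0.0, -0.0, -0.077]
[[[0.5142, 0.3036], [0.5868, 0.3031]]] [[[0.5147, 0.3067], [0.6002, 0.3059]]]
```

Emit:
step_arm(delta_pos=[[0.216,-0.87,0],[0.216,-0.87,0],[0.216,-0.87,0],[0.216,-0.87,0],[0.216,-0.87,0]], rot=[[0,0,-0.077],[0,0,-0.077],[0,0,-0.077],[0,0,-0.077],[0,0,-0.077]], gripper=[-1,-1,-1,-1,-1])

```text
time_s: 5.82
tool_pos: [0.4195, -0.2833, 0.2511]
tool_rot: [179.9, -0.0, -173.7]
force: [-0.6, 0.5, -0.5]
grip_width: 0.0006
grasp_force: 0.0
```

Run:
```python
from mv import *
import math
O=np.array([.4755,-.2826]);w=5.8;c,s=math.cos(math.radians(w)),math.sin(math.radians(w))
r=.165;P=[]
for th in (1.15,1.0,.85,.7,.55,.4,.25,.1,0,-.02):
    x=-.085+r*math.cos(th)-.0095; z=.03+r*math.sin(th)+.011; P.append((O[0]+x*c,O[1]+x*s,z,185.8))
plan(*P)
```

```text
5.825 [ 0.4195 -0.2833  0.2511] [ 1.7992e+02 -1.0000e-02 -1.7367e+02] q7 127.3
[-0.143, -0.027, 0.297] [0.001, -0.0, 0.006]
[-0.252, -0.028, 0.356] [0.001, -0.0, 0.006]
[-0.351, -0.029, 0.43] [0.001, -0.0, 0.006]
[-0.437, -0.03, 0.519] [0.001, -0.0, 0.006]
[-0.51, -0.03, 0.619] [0.001, -0.0, 0.006]
[-0.566, -0.031, 0.729] [0.001, -0.0, 0.006]
[-0.606, -0.032, 0.846] [0.001, -0.0, 0.006]
[-0.627, -0.032, 0.968] [0.001, -0.0, 0.006]
[-0.631, -0.032, 1.05] [0.001, -0.0, 0.006]
[-0.631, -0.032, 1.067] [0.001, -0.0, 0.006]
```

Emit:
step_arm(delta_pos=[[-0.143,-0.03,0.297],[-0.143,-0.03,0.297],[-0.2,-0.03,0.325],[-0.252,-0.03,0.356],[-0.303,-0.03,0.392],[-0.351,-0.03,0.43],[-0.396,-0.03,0.474],[-0.437,-0.03,0.519],[-0.475,-0.03,0.568],[-0.51,-0.03,0.619],[-0.54,-0.03,0.673],[-0.566,-0.03,0.729],[-0.588,-0.03,0.787],[-0.606,-0.03,0.846],[-0.618,-0.03,0.907],[-0.627,-0.03,0.968],[-0.627,-0.03,0.968]], rot=[[0,0,0],[0,0,0],[0,0,0],[0,0,0],[0,0,0],[0,0,0],[0,0,0],[0,0,0],[0,0,0],[0,0,0],[0,0,0],[0,0,0],[0,0,0],[0,0,0],[0,0,0],[0,0,0],[0,0,0]], gripper=[-1,-1,-1,-1,-1,-1,-1,-1,-1,-1,-1,-1,-1,-1,-1,-1,-1])

```text
time_s: 7.95
tool_pos: [0.5424, -0.2781, 0.0566]
tool_rot: [179.9, -0.1, -173.9]
force: [-0.4, -0.3, -0.3]
grip_width: 0.0005
grasp_force: 0.0
```

Emit:
step_arm(delta_pos=[[0,0,0.04],[0,0,0.07],[0,0,0.085],[0,0,0.095],[0,0,0.095]], rot=[[0,0,0],[0,0,0],[0,0,0],[0,0,0],[0,0,0]], gripper=[-1,-1,-1,-1,-1])

```text
time_s: 8.57
tool_pos: [0.543, -0.2786, 0.0411]
tool_rot: [179.9, 0.0, -173.9]
force: [-6.5, 3.2, 14.6]
grip_width: 0.0006
grasp_force: 7.2
```

Run:
```python
from h import *
T,S=grab("top"),grab("scene")
def crop(c,x,y,w,h,W=400,H=300): return cv2.resize(c["img"][y:y+h,x:x+w],(W,H),interpolation=cv2.INTER_CUBIC)
m=np.hstack([crop(T,390,180,120,90),crop(S,100,150,107,80)])
cv2.imwrite("pics/c2.png",cv2.convertScaleAbs(m[:,:,::-1],alpha=1.4))
```

```text
(no output)
```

View pics/c2.png

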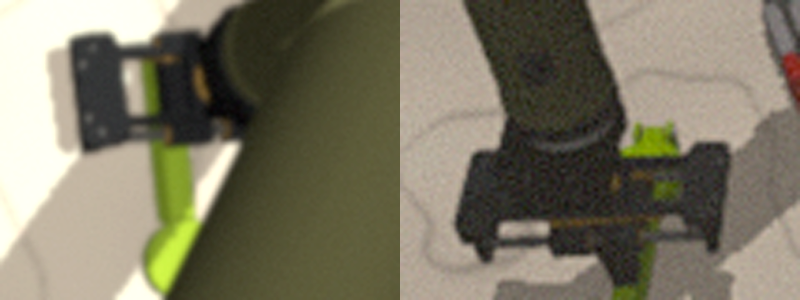

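The lever is down on the handle: the fingertips are at z = 30 mm with 15 N reaction, so it is closed. Next I back off and measure the handle's line.

Emit:
step_arm(delta_pos=[[0,0,-0.2],[0.2,0,-0.5],[0.4,0.4,-0.7],[0.4,0.8,-0.8],[0.4,0.8,-0.8],[0.4,0.8,-0.8]], rot=[[0,0,0],[0,0,0],[0,0,0],[0,0,0],[0,0,0],[0,0,0]], gripper=[-1,0.2,0.2,0.2,0.2,0.2])

```text
time_s: 9.43
tool_pos: [0.4471, -0.124, 0.2006]
tool_rot: [179.9, 0.2, -173.5]
force: [1.0, -0.3, 0.2]
grip_width: 0.0428
grasp_force: 0.0
```

Run:
```python
from h import *
T,S=grab("top"),grab("scene")
def crop(c,x,y,w,h,W=400,H=300): return cv2.resize(c["img"][y:y+h,x:x+w],(W,H),interpolation=cv2.INTER_CUBIC)
m=np.hstack([crop(T,390,180,120,90),crop(S,100,150,120,90)])
cv2.imwrite("pics/c3.png",cv2.convertScaleAbs(m[:,:,::-1],alpha=1.4))
for c,b in((T,(390,180,510,290)),(S,(120,150,220,260))):
    x0,y0,x1,y1=b; M=mask(c,(28,120,60),(45,255,255)); B=np.zeros_like(M);B[y0:y1,x0:x1]=M[y0:y1,x0:x1]
    pts=np.argwhere(B)[:,::-1].astype(float); W=np.array([onz(c,p,.028)[:2] for p in pts])
    xs=W[:,0]; e=xs.max(); h=W[(xs>e-.105)&(xs<e-.012)]
    vx,vy,px,py=cv2.fitLine(h.astype(np.float32),2,0,.01,.01).ravel()
    k=vy/vx; print("end",e.round(4),(py+k*(e-px)).round(4),"yaw",np.degrees(np.arctan(k)).round(2),"min x",xs.min().round(4),len(W))
```

```text
Traceback (most recent call last):
IndexError: too many indices for array: array is 1-dimensional, but 2 were indexed
```

View pics/c3.png

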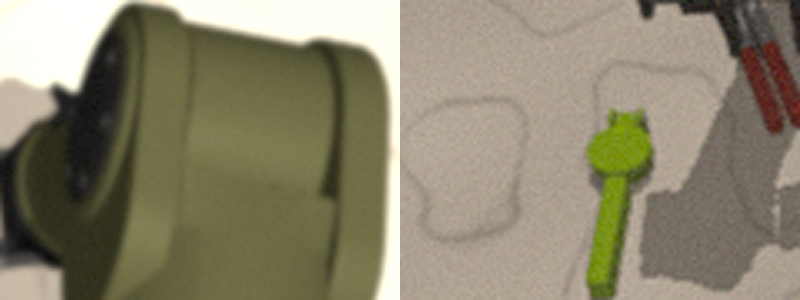

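The scene crop shows the squeezer fully closed, with its handle end near crop (600,280). The arm blocks the top view, so I'll use the scene mask.

Run:
```python
from h import *
from mv import plan
c=load("scene")
M=mask(c,(28,100,40),(48,255,255)); B=np.zeros_like(M);B[150:260,130:220]=M[150:260,130:220]
W=np.array([onz(c,p,.030)[:2] for p in np.argwhere(B)[:,::-1].astype(float)])
xs=W[:,0]; e=xs.max(); h=W[(xs>e-.11)&(xs<e-.03)]
vx,vy,px,py=cv2.fitLine(h.astype(np.float32),2,0,.01,.01).ravel();k=vy/vx
print("end",e,py+k*(e-px),"yaw",np.degrees(np.arctan(k)),"minx",xs.min(),"halfw",np.std(h[:,1]-py-k*(h[:,0]-px))*3**.5, "y at .48",py+k*(.48-px))
plan((.49,py+k*(.49-px),.11,180+np.degrees(np.arctan(k))),(.49,py+k*(.49-px),.02,180+np.degrees(np.arctan(k))))
```

```text
end 0.5966220746666787 -0.26894770401435203 yaw 5.419144 minx 0.3803606742828394 halfw 0.012998424607523023 y at .48 -0.28001106
9.525 [ 0.4467 -0.1281  0.1993] [-1.8000e+02  9.0000e-02 -1.7383e+02] q7 106.8
[-0.133, -0.774, 0.447] [-0.0, 0.001, 0.009]
[-0.133, -0.774, 0.897] [-0.0, 0.001, 0.009]
```

Emit:
step_arm(delta_pos=[[-0.11,-0.78,0.3],[-0.11,-0.78,0.3],[-0.11,-0.78,0.3],[-0.11,-0.78,0.45],[-0.11,-0.78,0.7],[-0.11,-0.78,0.85],[-0.11,-0.78,0.92],[-0.11,-0.78,0.92],[-0.11,-0.78,0.92],[-0.11,-0.78,0.92],[-0.11,-0.78,0.92],[-0.11,-0.78,0.92],[-0.11,-0.78,0.92]], rot=[[0,0,0.008],[0,0,0.008],[0,0,0.008],[0,0,0.008],[0,0,0.008],[0,0,0.008],[0,0,0.008],[0,0,0.008],[0,0,0.008],[0,0,0.008],[0,0,0.008],[0,0,0.008],[0,0,0.008]], gripper=[0.4,0.4,0.4,0.4,0.4,0.4,0.4,0.4,0,-0.4,-1,-1,-1], squeeze=35)

```text
time_s: 11.15
tool_pos: [0.4854, -0.2813, 0.0154]
tool_rot: [-179.9, 0.1, -174.6]
force: [0.7, -2.0, 0.8]
grip_width: 0.0219
grasp_force: 35.0
```

Run:
```python
from mv import *
plan()
```

```text
11.15 [ 0.4854 -0.2813  0.0154] [-1.7995e+02  5.0000e-02 -1.7457e+02] q7 136.6
```

Emit:
step_arm(delta_pos=[[0,0,-0.1],[0,0,-0.25],[0,0,-0.45],[0,0,-0.6],[0,0,-0.65],[0,0,-0.65]], rot=[[0,0,0],[0,0,0],[0,0,0],[0,0,0],[0,0,0],[0,0,0]], gripper=[-1,-1,-1,-1,-1,-1])

```text
time_s: 11.9
tool_pos: [0.4851, -0.2806, 0.1453]
tool_rot: [180.0, 0.1, -174.6]
force: [-0.2, 1.3, -2.5]
grip_width: 0.0221
grasp_force: 35.0
```

Run:
```python
from mv import *
plan((.577,.049,.145,168.6))
from h import *
S=grab("scene");T=grab("top")
cv2.imwrite("pics/c4.png",np.hstack([cv2.resize(S["img"][150:300,100:300],(400,300)),cv2.resize(T["img"][130:280,260:460],(400,300))])[:,:,::-1])
```

```text
11.9 [ 0.4851 -0.2806  0.1453] [ 1.7999e+02  5.0000e-02 -1.7456e+02] q7 130.7
[-0.613, 1.597, 0.002] [0.0, 0.001, 0.196]
```

View pics/c4.png

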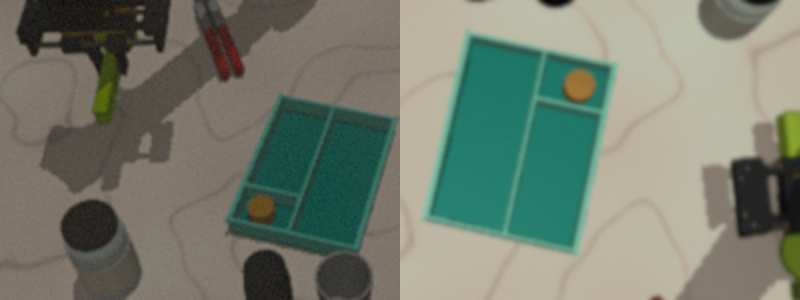

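The lift is secure (2.5 N is the squeezer's weight). The case rim corners in the top image are at about (295,148), (368,163), (349,255) and (273,239), which agrees with the first measurement. Next I carry it over the case.

Emit:
step_arm(delta_pos=[[-0.1,0.2,0],[-0.2,0.4,0],[-0.3,0.7,0],[-0.4,1,0],[-0.4,1,0],[-0.4,1,0]], rot=[[0,0,0.1],[0,0,0.196],[0,0,0.196],[0,0,0.196],[0,0,0.196],[0,0,0.196]], gripper=[-1,-1,-1,-1,-1,-1])

```text
time_s: 12.75
tool_pos: [0.5449, -0.0744, 0.1437]
tool_rot: [-179.9, -0.1, 168.6]
force: [-0.7, -0.8, -1.9]
grip_width: 0.0219
grasp_force: 35.0
```

Run:
```python
from mv import *
plan((.577,.049,.145,168.6),(.577,.049,.07,168.6))
```

```text
12.75 [ 0.5449 -0.0744  0.1437] [-1.7991e+02 -1.3000e-01  1.6862e+02] q7 89.7
[-0.036, 0.637, -0.008] [-0.001, -0.001, 0.0]
[-0.036, 0.637, 0.367] [-0.001, -0.001, 0.0]
```

Emit:
step_arm(delta_pos=[[-0.01,0.2,0],[-0.03,0.45,0],[-0.036,0.637,0],[-0.036,0.637,0.1],[-0.036,0.637,0.25],[-0.036,0.637,0.35],[-0.036,0.637,0.35],[-0.036,0.637,0.35]], rot=[[0,0,0],[0,0,0],[0,0,0],[0,0,0],[0,0,0],[0,0,0],[0,0,0],[0,0,0]], gripper=[-1,-1,-1,-1,-1,-1,-1,-1])

```text
time_s: 13.75
tool_pos: [0.5788, 0.0485, 0.0758]
tool_rot: [180.0, 0.1, 168.5]
force: [0.4, 0.1, -2.2]
grip_width: 0.0217
grasp_force: 35.0
```

Run:
```python
from mv import *
plan((.577,.049,.02,168.6))
from h import *
S=grab("scene");T=grab("top")
cv2.imwrite("pics/c5.png",np.hstack([cv2.resize(S["img"][170:290,190:350],(400,300)),cv2.resize(T["img"][140:260,250:410],(400,300))])[:,:,::-1])
```

```text
13.75 [0.5788 0.0485 0.0758] [1.7999e+02 8.0000e-02 1.6851e+02] q7 79.9
[0.01, 0.0, 0.279] [0.0, 0.001, -0.001]
```

View pics/c5.png

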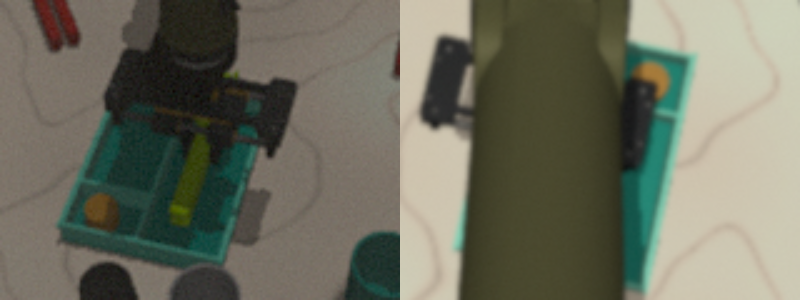

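The squeezer is lined up in the long compartment, with its handle end (crop 180,215) inside the front wall. Lowering it now.

Emit:
step_arm(delta_pos=[[0.005,0,0.08],[0.01,0,0.15],[0.01,0,0.2],[0.01,0,0.235],[0.01,0,0.255],[0.01,0,0.27],[0.01,0,0.28],[0.01,0,0.28]], rot=[[0,0,0],[0,0,0],[0,0,0],[0,0,0],[0,0,0],[0,0,0],[0,0,0],[0,0,0]], gripper=[-1,-1,-1,-1,-1,-1,-1,-1])

```text
time_s: 14.85
tool_pos: [0.5764, 0.0497, 0.0194]
tool_rot: [180.0, 0.0, 168.6]
force: [0.1, 0.1, -0.3]
grip_width: 0.0217
grasp_force: 35.0
```

Emit:
step_arm(delta_pos=[[0,0,0.004],[0,0,0.004],[0,0,0.004],[0,0,0.004],[0,0,-0.05],[0,0,-0.15],[0,0,-0.4],[0,0,-0.7],[0,0,-0.7]], rot=[[0,0,0],[0,0,0],[0,0,0],[0,0,0],[0,0,0],[0,0,0],[0,0,0],[0,0,0],[0,0,0]], gripper=[-1,-0.5,-0.2,-0.15,-0.15,-0.15,-0.15,-0.15,-0.15])

```text
time_s: 15.98
tool_pos: [0.5802, 0.0497, 0.1661]
tool_rot: [179.7, 0.6, 168.6]
force: [-0.3, -0.2, 0.5]
grip_width: 0.0369
grasp_force: 0.0
```

Run:
```python
from mv import *
plan((.514,.305,.15,179.5),(.514,.305,.015,179.5))
```

```text
15.975 [0.5802 0.0497 0.1661] [179.69   0.63 168.55] q7 77.3
[0.579, 1.185, 0.081] [0.003, 0.008, -0.127]
[0.586, 1.181, 0.756] [0.003, 0.008, -0.127]
```

Emit:
step_arm(delta_pos=[[0.2,0.4,0.08],[0.5,1,0.08],[0.5,1,0.08],[0.5,1,0.08],[0.5,1,0.08]], rot=[[0,0,-0.1],[0,0,-0.127],[0,0,-0.127],[0,0,-0.127],[0,0,-0.127]], gripper=[0.3,0.3,0.3,0.3,0.3])

```text
time_s: 16.6
tool_pos: [0.5156, 0.2699, 0.1429]
tool_rot: [179.9, -0.0, 179.9]
force: [0.4, -0.2, 0.6]
grip_width: 0.0564
grasp_force: 0.0
```

Run:
```python
from mv import *
plan((.512,.305,.15,179.5),(.512,.305,.015,179.5))
from nut import *
T=grab("top"); print(nut(T,(165,175,235,245)),nut(grab("scene"),(335,205,385,260)))
```

```text
16.6 [0.5156 0.2699 0.1429] [ 1.7993e+02 -5.0000e-02  1.7989e+02] q7 64.5
[0.018, 0.176, -0.035] [0.001, -0.001, 0.005]
[0.018, 0.175, 0.64] [0.001, -0.001, 0.005]
[] [[[0.5148, 0.3061], [0.6001, 0.3071]]]
```

Emit:
step_arm(delta_pos=[[0.018,0.176,0],[0.018,0.176,0.15],[0.018,0.176,0.35],[0.018,0.176,0.55],[0.018,0.176,0.63],[0.018,0.176,0.63],[0.018,0.176,0.63],[0.018,0.176,0.63],[0.018,0.176,0.63],[0.018,0.176,0.63],[0.018,0.176,0.63]], rot=[[0,0,0.005],[0,0,0.005],[0,0,0.005],[0,0,0.005],[0,0,0.005],[0,0,0.005],[0,0,0.005],[0,0,0.005],[0,0,0.005],[0,0,0.005],[0,0,0.005]], gripper=[0.3,0.3,0.3,0.3,0.3,0.3,0,-0.3,-1,-1,-1])

```text
time_s: 18.08
tool_pos: [0.515, 0.302, 0.0182]
tool_rot: [179.9, 0.1, 179.1]
force: [-0.2, 2.5, 5.7]
grip_width: 0.0291
grasp_force: 35.0
```

Emit:
step_arm(delta_pos=[[0,0,-0.1],[0,0,-0.25],[0,0,-0.45],[0,0,-0.6],[0,0,-0.65],[0,0,-0.65]], rot=[[0,0,0],[0,0,0],[0,0,0],[0,0,0],[0,0,0],[0,0,0]], gripper=[-1,-1,-1,-1,-1,-1])

```text
time_s: 18.82
tool_pos: [0.5143, 0.3004, 0.147]
tool_rot: [-180.0, 0.0, 179.0]
force: [0.1, -0.4, -3.2]
grip_width: 0.0288
grasp_force: 35.0
```

Run:
```python
from mv import *
plan()
from h import *
S=grab("scene");T=grab("top")
cv2.imwrite("pics/c6.png",np.hstack([cv2.resize(S["img"][160:310,200:400],(400,300)),cv2.resize(T["img"][140:290,180:380],(400,300))])[:,:,::-1])
```

```text
18.825 [0.5143 0.3004 0.147 ] [-180.      0.    179.05] q7 61.1
```

View pics/c6.png

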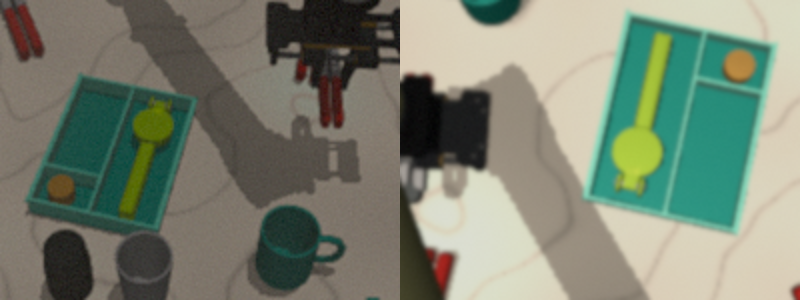

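The squeezer lies flat in the long compartment, clear of the walls, and the nutcracker is held closed. Next I carry the nutcracker over.

Run:
```python
from mv import *
from h import *
T=load("top");print(onz(T,(338,217.5),.034))
plan((.514,-.029,.15,168.6))
```

```text
[ 0.52090387 -0.0357229   0.034     ]
18.925 [0.5134 0.3001 0.1454] [-1.7990e+02 -1.2000e-01  1.7906e+02] q7 61.1
[-0.03, -1.645, -0.02] [-0.001, -0.001, 0.122]
```

Emit:
step_arm(delta_pos=[[0,-0.2,0],[0,-0.5,0],[0,-0.8,0],[0,-1,0],[0,-1,0]], rot=[[0,0,0.05],[0,0,0.12],[0,0,0.12],[0,0,0.12],[0,0,0.12]], gripper=[-1,-1,-1,-1,-1])

```text
time_s: 19.55
tool_pos: [0.5103, 0.096, 0.1457]
tool_rot: [-179.9, -0.1, 168.4]
force: [0.2, 1.5, -2.5]
grip_width: 0.0294
grasp_force: 35.0
```

Run:
```python
from mv import *
plan((.514,-.029,.15,168.6),(.514,-.029,.08,168.6))
```

```text
19.55 [0.5103 0.096  0.1457] [-1.7986e+02 -1.1000e-01  1.6835e+02] q7 67.9
[-0.144, -0.608, -0.02] [-0.002, -0.001, -0.003]
[-0.145, -0.608, 0.33] [-0.002, -0.001, -0.003]
```

Emit:
step_arm(delta_pos=[[-0.05,-0.2,0],[-0.1,-0.45,0],[-0.135,-0.618,0],[-0.135,-0.618,0.1],[-0.135,-0.618,0.25],[-0.135,-0.618,0.32],[-0.135,-0.618,0.32],[-0.135,-0.618,0.32]], rot=[[0,0,0],[0,0,0],[0,0,0],[0,0,0],[0,0,0],[0,0,0],[0,0,0],[0,0,0]], gripper=[-1,-1,-1,-1,-1,-1,-1,-1])

```text
time_s: 20.55
tool_pos: [0.5142, -0.0254, 0.0837]
tool_rot: [180.0, 0.1, 168.8]
force: [0.6, -0.4, -2.3]
grip_width: 0.0295
grasp_force: 35.0
```

Run:
```python
from mv import *
plan((.512,-.031,.0222,168.6))
from h import *
S=grab("scene");T=grab("top")
cv2.imwrite("pics/c7.png",np.hstack([cv2.resize(S["img"][180:285,190:330],(400,300)),cv2.resize(T["img"][140:260,250:410],(400,300))])[:,:,::-1])
```

```text
20.55 [ 0.5142 -0.0254  0.0837] [1.7998e+02 7.0000e-02 1.6878e+02] q7 85.0
[0.006, -0.03, 0.307] [0.0, 0.001, 0.002]
```

View pics/c7.png

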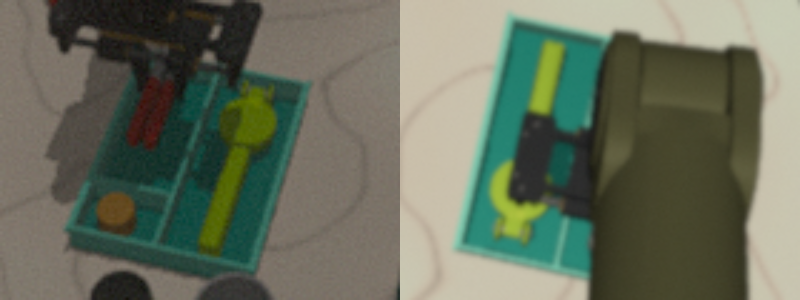

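Run:
```python
from h import *
S=load("scene");print(onz(S,(241.5,230.8),.066), onz(S,(241.5,229),.0875), proj(S,(.594,-.042,.0875)))
from nut import nut; print(nut(S,(225,195,262,240),.0875))
```

```text
[ 0.58071708 -0.03128674  0.066     ] [ 0.59017591 -0.0285879   0.0875    ] [236.44237653 229.90547832]
[[[0.5975, -0.0384], [0.5119, -0.0211]]]
```

The held tips project to about x = 0.59, around 10 mm short of the partition, so it fits. Lowering it now.

Emit:
step_arm(delta_pos=[[0.005,-0.03,0.06],[0.005,-0.03,0.13],[0.005,-0.03,0.19],[0.005,-0.03,0.235],[0.005,-0.03,0.265],[0.005,-0.03,0.285],[0.005,-0.03,0.297],[0.005,-0.03,0.303],[0.005,-0.03,0.305]], rot=[[0,0,0],[0,0,0],[0,0,0],[0,0,0],[0,0,0],[0,0,0],[0,0,0],[0,0,0],[0,0,0]], gripper=[-1,-1,-1,-1,-1,-1,-1,-1,-1])

```text
time_s: 21.78
tool_pos: [0.5115, -0.0313, 0.0222]
tool_rot: [180.0, 0.0, 168.8]
force: [-0.8, 0.9, 0.6]
grip_width: 0.0296
grasp_force: 35.0
```

Emit:
step_arm(delta_pos=[[0,0,0.003],[0,0,0.003],[0,0,0.003],[0,0,0.003],[0,0,0.003],[0,0,-0.05],[0,0,-0.15],[0,0,-0.4],[0,0,-0.8],[0.3,0.4,-1],[0.3,0.8,-1],[0.3,0.9,-1],[0.3,0.9,-1]], rot=[[0,0,0],[0,0,0],[0,0,0],[0,0,0],[0,0,0],[0,0,0],[0,0,0],[0,0,0],[0,0,0],[0,0,0],[0,0,0],[0,0,0],[0,0,0]], gripper=[-0.5,-0.3,-0.2,-0.15,-0.12,-0.12,-0.12,-0.12,-0.12,-0.12,-0.12,-0.12,-0.12], squeeze=10)

```text
time_s: 23.4
tool_pos: [0.4871, 0.1618, 0.2234]
tool_rot: [179.9, 0.1, 169.1]
force: [0.3, -0.3, -0.6]
grip_width: 0.0385
grasp_force: 0.0
```

Run:
```python
from h import *
S=grab("scene");T=grab("top")
cv2.imwrite("pics/c8.png",np.hstack([cv2.resize(S["img"][180:285,190:330],(400,300)),cv2.resize(T["img"][140:260,250:410],(400,300))])[:,:,::-1])
```

```text
(no output)
```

View pics/c8.png

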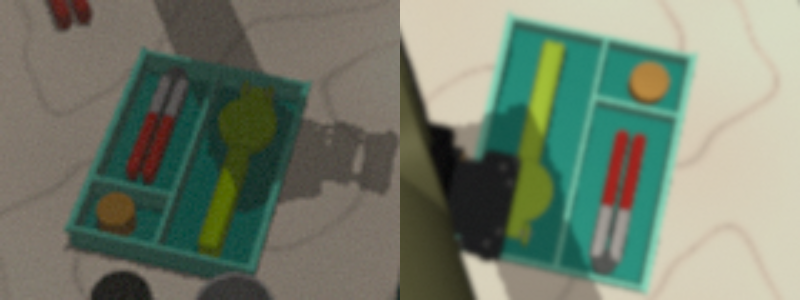

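Both tools lie flat and closed in their compartments, and the tin hasn't moved. The nutcracker's legs are parallel, with only their built-in 4 mm gap. Handing in.

```bash
python3 -c "
from cell import env
print(env.sign_off())"
```

```text
the job is handed in; nothing more can be done
None
```

I folded the squeezer and the nutcracker closed and laid each one flat in its compartment of the turquoise case, released and the right way up; I handed the job in at about 23 s, and sign-off gave no verdict.

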